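# Find the access hatch in the bench service duct and open it

### The job

One of the four identical covers of the bench service duct is the hatch over the water valve: it is hung on a pivot, while the others are clipped down on a foam seal. Press the covers gently near their back edge, one after another, until you find the one that rocks, then push that cover fully open with your fingers so that it stands open by itself. Do not pinch or lift anything, and leave the things lying around, and on the duct, where they are.

Things in the scene. Friction and masses are not known exactly. Their poses are not given: they have to be found in the camera images.
- duct: low aluminium service duct, 114 (x) x 384 (y) x 58 mm high, screwed to the worktop. Origin: centre of its underside. Its x axis points to its back (away from the robot), y to its left, z up. Four identical flat painted covers lie flush in its top in a row along y, between an aluminium deck 46 mm long at each end; the rims in front of and behind the covers are 12 mm wide with a 2 mm gap to the covers. It is hollow under the hatch
- cover_1 (a point): centre of the top face of the leftmost cover (+y end), 58 mm above the worktop; axes as the duct's. Every cover is 86 mm (x) x 68.5 mm (y) x 4 mm, pitch 72 mm, with a pad of five low ribs near its back edge (22 to 38 mm behind the centre). This point stays put when the cover moves
- cover_2 (a point): the same point of the second cover from the left
- cover_3 (a point): the same point of the third cover from the left
- cover_4 (a point): the same point of the rightmost cover (-y end)
- hatch (a joint): opening angle of the one cover that rocks (which of the four is not told): 0 = flush, shut; 1.35 rad = stop, fully open. It turns about a line along y, 9 mm behind the cover's centre, 5 mm below its top: the 34 mm behind the line go down, the 52 mm in front tip up. A stiff pivot (0.02 N m friction, cover 90 g): 1 to 4 N on the ribs turn it, it stays at any angle. The other covers sit clipped on a foam seal: they sink straight, about 1 mm at 8 N, and spring back
- cassette_left: white tissue cassette with wax block, 28 x 40 x 12 mm, lying on the left end deck of the duct; origin under its centre. Leave it
- cassette_right: the other white cassette with wax block, 28 x 40 x 12 mm, lying on the right end deck of the duct; origin under its centre. Leave it
- pot: white specimen pot, 55 mm across, 70 mm high, in front of the duct; origin under its centre. Leave it
- dish: clear Petri dish, 60 mm across, 15 mm high, in front of the duct; origin under its centre. Leave it
- forceps: steel forceps 15 x 127 x 9 mm, lying in front of the duct; origin under the middle, y along them. Leave it
- jar: glass staining jar with black lid, 62 x 62 x 92 mm, at the back left corner; origin under its centre. Leave it
- bench_timer: white bench timer, 33 x 68 x 56 mm, at the left edge; origin under its centre. Leave it

How it is judged:
By the outcome, as a careful person would: the job done as asked, in the order asked, and still so for the second after the job is handed in, with the robot touching nothing.
It also fails if it takes over 61 s, if anything falls off the work surface, if the arm or the gripper's body presses on something with over 40 N, if the wrist force passes 120 N, or if a joint passes its speed limit or range.

### The arm

A 7-joint arm with a two-finger parallel gripper is mounted at the origin on the work surface; the furniture and walls round the work are solid. World frame = base frame: x ahead of the robot, y to its left, z up, the work surface at z = 0. Lengths are in m, angles in rad, forces in N, time in s.
With the tool pointing down it reaches from about 0.425 to 0.8 m from the base axis. Payload 8.3 kg.
Tool frame: the origin (TCP) lies at the very end of the fingers, on their centre line; the grasp point (between the pads) lies 19 mm behind it; z points along the fingers, y is the line along which they close (so a half turn about z gives the same grasp; the last joint's range is limited). The gripper opens to 85 mm and grips with 20 to 120 N. Pads are 22 mm wide; open, the fingers measure 114 mm over their backs; the gripper's body (76 mm by 85 mm) begins 54 mm behind the grasp point. The pads swing forward as they close: fully open they stand 13 mm farther back than shut.
Start: joints at [-1.295, 0.383, 0.016, 1.37, -0.006, 1.388, -0.046], TCP at [0.208, 0.589, 0.198] pointing down, gripper open.
Joint ranges: [-2.95, 2.95], [-0.25, 2.06], [-1.52, 1.56], [0.18, 2.33], [-1.44, 4.58], [0.02, 2.06], [-3.01, 3.01]. Speed limits (rad/s): [2.39, 2.39, 3.01, 3.01, 3.14, 3.14, 3.14].

### API

Orientations are given as a 3x3 rotation matrix whose columns are the frame's x, y, z axes.
In Python, from station import read_state, optics, arm gives the robot as it stands. The module is installed in compiled form; this text tells all that it offers.
- The arm moves only by the tool jog_arm, never from a script. Its argument "moves" is one flat list of numbers, 7 for each row, row after row: the shift along the tool's x, y, z in m, then the turn, a rotation vector about the tool's x, y, z in rad, then the closure, from 0 (fully open) to 1 (shut). A call has 1 to 20 rows; each row shifts and turns the commanded pose from where the row before left it, along the tool's axes as they then stand; what a row does not reach is not made up. A row lasts 1/8 s, in which the tool goes at most 62.5 mm and 10.7 degrees, less where a joint would pass 70% of its speed; a pose out of reach is approached as far as the arm can. A call with a gripper value outside its range is refused whole. The fingers move at their own pace and stop on an object; the grip force is fixed at half the most. Time passes only in rows, so rows that do not move let the fingers close. It gives the time, the measured TCP pose, the force, the opening and the grip force at its end, in the units of the state.
- read_state(): the state, without advancing time (a new reading comes with each control period).
- optics.capture(name): name is "scene" or "side" or "wrist"; returns (picture, depth): 480x640x3 uint8, blue, green, red; 480x640 float32, m along the optical axis (not along the pixel's ray), 0 where there is no reading.
- optics.get_calibration(name): a dict with "K" (3x3 intrinsics, pixels), "T" (4x4, takes a point from camera to world coordinates). Camera axes: x right, y down, z forward; pixel columns grow to the right and rows downward; lengths in m; the calibration is good to about 2 mm. A picture is of the moment at which its call begins: read the wrist's pose just before it. get_calibration takes no time and is no camera call; for the wrist camera it gives the pose at the moment of the call.
- arm.job_done(): hands the job in; it is judged then, once.
The state is a dict: "clock": time; "joint_positions": joint angles; "joint_vel": joint speeds; "tau": joint torques, N m; "ee_pos": TCP position; "tool_rot": TCP orientation; "ft_force": force on the tool from outside, world axes, zero at the start; "wrist_torque": the same for the moment, N m; "grip_width": finger opening in m; "gripper_force": force on a finger pad.
Only numpy, scipy, OpenCV 4.12 (cv2) and the standard library are available. Lean on these libraries where they do the work, as an engineer would, in place of code of your own. Each camera call takes 0.05 s, during which the arm holds its last target. There are 200 camera calls.

## Working session

There is one attempt and no reset: what is moved stays moved. The work goes in short steps, Python scripts to look and compute and a tool call to move; the robot and the scene stay as the last step left them, time stands still between calls to the robot, and variables do not carry over. Pictures are saved under pics/ and viewed, at most 10 in all, crops included, and the job is handed in when it is done.

Besides the shell and the picture viewer there is one more tool, called after "Call:" as name(argument=value, ...) on one line, values as JSON. jog_arm: Moves the arm, as the interface text tells. Its arguments: {"type":"object","properties":{"moves":{"type":"array"}},"required":["moves"]}

```bash
mkdir -p pics
python3 - <<'E'
from station import read_state, optics
import cv2,numpy as np
s=read_state();print(s['clock'],s['ee_pos'],s['tool_rot'],s['ft_force'],s['grip_width'])
for n in ("scene","side"):
    p,d=optics.capture(n);cv2.imwrite(f"pics/{n}0.png",p);np.save(f"pics/{n}0.npy",d)
    c=optics.get_calibration(n);np.savez(f"pics/{n}cal.npz",**c);print(c)
E
```

```text
0.0 [0.20750482 0.58891911 0.19695783] [[-9.43188188e-01  3.32258456e-01 -5.99877143e-04]
 [ 3.32258991e-01  9.43186280e-01 -1.89828421e-03]
 [-6.49250886e-05 -1.98975382e-03 -9.99998018e-01]] [-0.47450257  0.14688091 -0.44794756] 0.08583374769692047
{'K': array([[450.80682436,   0.        , 315.8401773 ],
       [  0.        , 450.80682436, 242.98284342],
       [  0.        ,   0.        ,   1.        ]]), 'T': array([[ 0.64754037, -0.6032342 ,  0.46561783,  0.02772137],
       [-0.76185579, -0.52559125,  0.37858896, -0.38536832],
       [ 0.01634685, -0.59988527, -0.79991902,  0.74414362],
       [ 0.        ,  0.        ,  0.        ,  1.        ]])}
{'K': array([[439.76808213,   0.        , 310.51958006],
       [  0.        , 439.76808213, 240.34956173],
       [  0.        ,   0.        ,   1.        ]]), 'T': array([[-0.99980874,  0.00297112,  0.01933003,  0.40008947],
       [-0.01397295,  0.58302035, -0.81233738,  0.66972353],
       [-0.01368335, -0.81245212, -0.58286733,  0.55645657],
       [ 0.        ,  0.        ,  0.        ,  1.        ]])}
```

View pics/scene0.png

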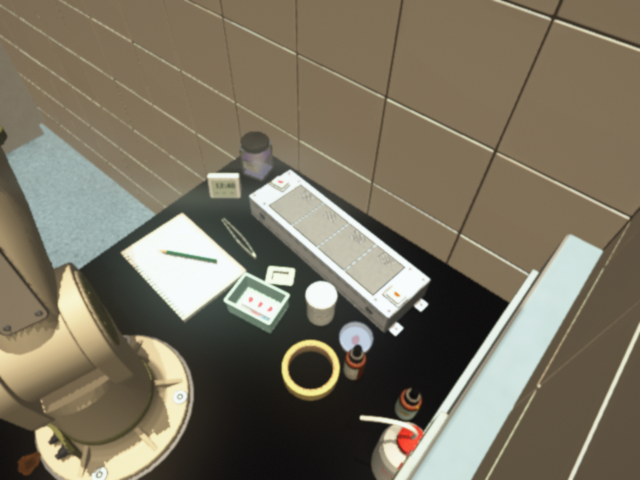

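View pics/side0.png

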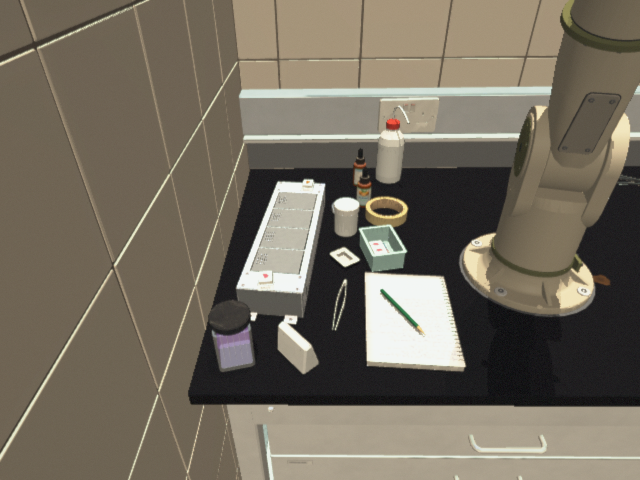

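The scene view shows the duct from about (285,175) to (410,300), with a cassette at each end. The back wall is close behind it. I'll fit the duct's top plane from depth.

```bash
cat > h.py <<'E'
import numpy as np,cv2
def cloud(d,c):
    v,u=np.mgrid[:480,:640];K,T=c['K'],c['T']
    P=np.stack([(u-K[0,2])/K[0,0]*d,(v-K[1,2])/K[1,1]*d,d],-1)
    return P@T[:3,:3].T+T[:3,3]
E
python3 - <<'E'
from h import *
for n in("scene","side"):
    d=np.load(f"pics/{n}0.npy");c=np.load(f"pics/{n}cal.npz");P=cloud(d,c)
    m=(d>0)&(P[...,2]>.05)&(P[...,2]<.066)&(P[...,0]>.35)&(P[...,0]<.85)
    nb,l,st,_=cv2.connectedComponentsWithStats(m.astype(np.uint8));k=1+st[1:,4].argmax()
    Q=P[l==k];r=cv2.minAreaRect(Q[:,:2].astype(np.float32)*1000);print(n,st[k],r,cv2.boxPoints(r).round(),np.median(Q[:,2]))
    w=(d>0)&(P[...,2]>.1)&(P[...,2]<.3)&(P[...,0]>.5)&(abs(P[...,1])<.35)
    print("wall x pct",np.percentile(P[w][:,0],[5,50,95]) if w.any() else None)
    z=(l==k)|((d>0)&(P[...,2]>.062)&(P[...,2]<.075)&(P[...,0]>.5)&(P[...,0]<.8))
    ys=P[(d>0)&(P[...,2]>.066)&(P[...,2]<.074)&(P[...,0]>.5)];print(len(ys),ys[:,:2].round(3)[::8].tolist()[:40])
c=np.load("pics/scenecal.npz")
# scene rectangle in pixels, warped top view of duct
E
```

```text
scene [ 248  169  182  151 9354] ((465.53021240234375, -71.0357666015625), (386.1980895996094, 118.25066375732422), 83.75282287597656) [[ 386. -257.]
 [ 503. -269.]
 [ 545.  114.]
 [ 428.  127.]] 0.05853710974720122
wall x pct [0.5983038  0.6000261  0.60202319]
1365 [[0.599, 1.16], [0.601, 1.141], [0.598, 1.112], [0.601, 1.079], [0.599, 1.076], [0.6, 1.041], [0.598, 1.025], [0.6, 1.014], [0.6, 0.982], [0.602, 0.97], [0.6, 0.961], [0.599, 0.932], [0.6, 0.915], [0.599, 0.891], [0.599, 0.867], [0.6, 0.855], [0.6, 0.837], [0.599, 0.803], [0.6, 0.795], [0.6, 0.77], [0.599, 0.751], [0.601, 0.742], [0.6, 0.722], [0.601, 0.699], [0.6, 0.68], [0.602, 0.681], [0.598, 0.666], [0.602, 0.646], [0.601, 0.636], [0.599, 0.626], [0.598, 0.616], [0.6, 0.593], [0.6, 0.579], [0.601, 0.553], [0.601, 0.54], [0.6, 0.533], [0.598, 0.519], [0.6, 0.506], [0.599, 0.485], [0.6, 0.48]]
side [ 236  182   89  116 6244] ((464.32965087890625, -70.54278564453125), (387.8775634765625, 114.42691040039062), 83.70416259765625) [[ 386. -257.]
 [ 500. -270.]
 [ 542.  116.]
 [ 429.  129.]] 0.05815135595187429
wall x pct [0.59846187 0.59912522 0.60021014]
970 [[0.6, -0.462], [0.576, -0.45], [0.543, -0.447], [0.522, -0.45], [0.595, -0.447], [0.573, -0.446], [0.552, -0.449], [0.53, -0.448], [0.508, -0.447], [0.586, -0.444], [0.562, -0.446], [0.541, -0.449], [0.516, -0.445], [0.581, -0.444], [0.598, -0.394], [0.598, -0.34], [0.598, -0.306], [0.598, -0.287], [0.599, -0.246], [0.599, -0.217], [0.599, -0.19], [0.599, -0.171], [0.599, -0.147], [0.599, -0.113], [0.6, -0.104], [0.599, -0.086], [0.599, -0.065], [0.599, -0.033], [0.598, -0.025], [0.599, -0.003], [0.598, 0.011], [0.599, 0.025], [0.599, 0.03], [0.599, 0.051], [0.599, 0.056], [0.599, 0.073], [0.501, 0.081], [0.502, 0.088], [0.503, 0.096], [0.501, 0.099]]
```

Call:
jog_arm(moves=[0, 0, 0, 0, 0, -0.115, 1, 0, 0, 0, 0, 0, -0.114, 1, -0.0256, -0.0371, 0, 0, 0, 0, 1, -0.0256, -0.0371, 0, 0, 0, 0, 1, -0.0256, -0.0371, 0, 0, 0, 0, 1, -0.0256, -0.0371, 0, 0, 0, 0, 1, -0.0256, -0.0371, 0, 0, 0, 0, 1, -0.0256, -0.0371, 0, 0, 0, 0, 1, -0.0256, -0.0371, 0, 0, 0, 0, 1, -0.0256, -0.0371, 0, 0, 0, 0, 1, -0.0256, -0.0371, 0, 0, 0, 0, 1, -0.0256, -0.0371, 0, 0, 0, 0, 1, -0.0256, -0.0371, 0, 0, 0, 0, 1, -0.0256, -0.0371, 0, 0, 0, 0, 1, -0.0256, -0.0371, 0, 0, 0, 0, 1, -0.0256, -0.0371, 0, 0, 0, 0, 1, 0, 0, 0, 0, 0, 0, 1])

```text
clock: 2.22
ee_pos: [0.5077, 0.0297, 0.1977]
tool_rot: [[-0.993, 0.116, -0.0], [0.116, 0.993, -0.002], [0.0, -0.002, -1.0]]
ft_force: [-0.0, 0.6, 0.0]
grip_width: 0.0002
gripper_force: 0.0
```

Run:
```python
from station import read_state, optics
import cv2,numpy as np
s=read_state();print(s['clock'],s['ee_pos'],s['tool_rot'].round(4),s['ft_force'],s['grip_width'])
c=optics.get_calibration("wrist");p,d=optics.capture("wrist")
np.savez("pics/wcal.npz",**c);np.save("pics/w1.npy",d)
y=np.array([.109,.994]);x=np.array([.994,-.109]);C=np.array([.465,-.071])
def proj(P):
    q=np.linalg.inv(c['T'])@np.r_[P,1];return (c['K']@q[:3]/q[2])[:2]
for k in range(4):
    cc=C+y*(.108-.072*k)
    for a,b in((-.043,-.03425),(-.043,.03425),(.043,.03425),(.043,-.03425),(.030,0)):
        u=proj(np.r_[cc+a*x+b*y,.058]);
        if abs(u).max()<2000: cv2.circle(p,(int(u[0]),int(u[1])),3,(0,0,255),-1)
cv2.imwrite("pics/w1.png",p)
```

```text
2.225 [0.50770732 0.02969658 0.19771669] [[-9.932e-01  1.162e-01 -2.000e-04]
 [ 1.162e-01  9.932e-01 -1.800e-03]
 [ 0.000e+00 -1.800e-03 -1.000e+00]] [-0.01845455  0.56009838  0.02688202] 0.00017351889948266319
```

View pics/w1.png

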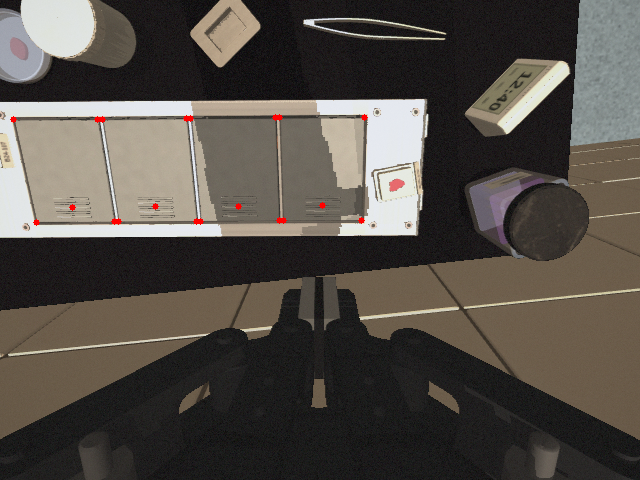

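The projected cover corners land on the visible cover edges, and the rib pads run from (72,207) to (322,205), so the pose is good. I'll press cover 1.

Call:
jog_arm(moves=[0, 0.002, 0.032, 0, 0, 0, 1, 0, 0, 0.032, 0, 0, 0, 1, 0, 0, 0.032, 0, 0, 0, 1, 0, 0, 0.032, 0, 0, 0, 1, 0, 0, 0.006, 0, 0, 0, 1, 0, 0, 0.002, 0, 0, 0, 1, 0, 0, 0, 0, 0, 0, 1])

```text
clock: 3.15
ee_pos: [0.508, 0.0364, 0.0631]
tool_rot: [[-0.994, 0.109, 0.002], [0.109, 0.994, 0.001], [-0.002, 0.001, -1.0]]
ft_force: [0.1, -0.2, -0.4]
grip_width: -0.0003
gripper_force: 0.0
```

Call:
jog_arm(moves=[0, 0, 0.001, 0, 0, 0, 1, 0, 0, 0.001, 0, 0, 0, 1, 0, 0, 0.001, 0, 0, 0, 1, 0, 0, 0, 0, 0, 0, 1])

```text
clock: 3.65
ee_pos: [0.5072, 0.0359, 0.0589]
tool_rot: [[-0.994, 0.11, -0.0], [0.11, 0.994, -0.0], [0.0, -0.0, -1.0]]
ft_force: [0.4, 0.2, -0.4]
grip_width: 0.0001
gripper_force: 0.0
```

```bash
python3 -c "
import numpy as np
c=np.load('pics/wcal.npz');R=np.array([[-.993,.116,0],[.116,.993,0],[0,0,-1]])
print(R.T@(c['T'][:3,3]-np.array([.5077,.0297,.1977])))"
```

```text
[ 0.06989324  0.00094124 -0.17584921]
```

Call:
jog_arm(moves=[0, 0, 0.001, 0, 0, 0, 1, 0, 0, 0.0005, 0, 0, 0, 1, 0, 0, 0, 0, 0, 0, 1])

```text
clock: 4.03
ee_pos: [0.5072, 0.0359, 0.0574]
tool_rot: [[-0.994, 0.109, -0.0], [0.109, 0.994, -0.0], [0.0, -0.0, -1.0]]
ft_force: [-0.1, -0.2, -1.5]
grip_width: 0.0002
gripper_force: 0.0
```

Call:
jog_arm(moves=[0, 0, 0.0005, 0, 0, 0, 1, 0, 0, 0.0005, 0, 0, 0, 1, 0, 0, 0, 0, 0, 0, 1])

```text
clock: 4.4
ee_pos: [0.5072, 0.0359, 0.0564]
tool_rot: [[-0.994, 0.11, -0.0], [0.11, 0.994, -0.0], [0.0, -0.0, -1.0]]
ft_force: [0.5, -0.1, -0.4]
grip_width: 0.0002
gripper_force: 0.0
```

Call:
jog_arm(moves=[0, 0, 0.001, 0, 0, 0, 1, 0, 0, 0, 0, 0, 0, 1])

```text
clock: 4.65
ee_pos: [0.5072, 0.0359, 0.0554]
tool_rot: [[-0.994, 0.11, -0.0], [0.11, 0.994, -0.0], [0.0, -0.0, -1.0]]
ft_force: [0.1, -0.5, -0.4]
grip_width: -0.0003
gripper_force: 0.0
```

Call:
jog_arm(moves=[0, 0, 0.001, 0, 0, 0, 1, 0, 0, 0, 0, 0, 0, 1])

```text
clock: 4.9
ee_pos: [0.5071, 0.0359, 0.0544]
tool_rot: [[-0.994, 0.11, -0.0], [0.11, 0.994, -0.0], [0.0, -0.0, -1.0]]
ft_force: [-0.0, 1.3, 1.0]
grip_width: 0.0001
gripper_force: 0.0
```

Run:
```python
from station import read_state, optics
import cv2,numpy as np
s=read_state();print(s['clock'],s['ee_pos'],s['ft_force'],s['wrist_torque'])
p,d=optics.capture("wrist");cv2.imwrite("pics/w2.png",p);np.save("pics/w2.npy",d);np.savez("pics/w2cal.npz",**optics.get_calibration("wrist"))
```

```text
4.9 [0.50713012 0.03590547 0.05436347] [-0.01755092  1.27362388  1.02797471] [-0.02138307  0.05916056  0.0353988 ]
```

View pics/w2.png

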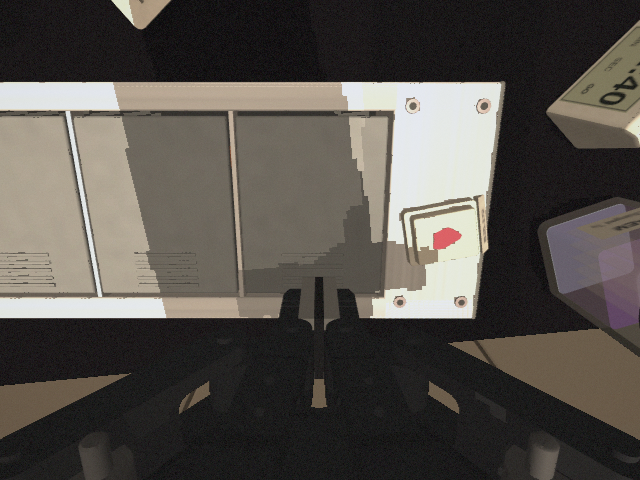

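The fingertips are over cover 1's ribs at about (315,280), and the cover looks about flush. I'll compare cover heights from depth.

```bash
cat > chk.py <<'E'
from station import read_state, optics
from h import *
y=np.array([.109,.994]);x=np.array([.994,-.109]);C=np.array([.465,-.071])
def chk(n="wrist"):
    s=read_state();c=optics.get_calibration(n);_,d=optics.capture(n);P=cloud(d,c)
    a=(P[...,:2]-C)@x;b=(P[...,:2]-C)@y
    print(s['clock'],s['ee_pos'].round(4),s['ft_force'].round(2))
    for k in range(4):
        o=[]
        for lo in(-.055,-.04,-.025,-.005,.01):
            m=(d>0)&(a>lo)&(a<lo+.01)&(abs(b-.108+.072*k)<.025)&(P[...,2]>0)
            o.append((np.median(P[...,2][m])*1000).round(1) if m.sum()>20 else None)
        print("cover",k+1,o)
if __name__=="__main__": chk()
E
python3 chk.py
```

```text
4.95 [0.5072 0.036  0.0544] [ 0.74 -0.04 -0.17]
cover 1 [np.float64(57.8), np.float64(57.8), np.float64(57.8), np.float64(57.9), np.float64(169.6)]
cover 2 [np.float64(57.9), np.float64(57.9), np.float64(57.9), np.float64(58.0), np.float64(167.5)]
cover 3 [np.float64(57.9), np.float64(58.0), np.float64(58.0), np.float64(58.0), np.float64(58.0)]
cover 4 [None, None, None, None, None]
```

Call:
jog_arm(moves=[0, 0, 0.001, 0, 0, 0, 1, 0, 0, 0, 0, 0, 0, 1])

```text
clock: 5.25
ee_pos: [0.5072, 0.0359, 0.0534]
tool_rot: [[-0.994, 0.11, -0.0], [0.11, 0.994, -0.0], [0.0, -0.0, -1.0]]
ft_force: [0.4, -0.6, 0.1]
grip_width: 0.0003
gripper_force: 0.0
```

```bash
python3 chk.py
```

```text
5.25 [0.5072 0.0359 0.0534] [ 0.43 -0.64  0.09]
cover 1 [np.float64(57.8), np.float64(57.8), np.float64(57.8), np.float64(57.9), np.float64(168.5)]
cover 2 [np.float64(57.9), np.float64(57.9), np.float64(57.9), np.float64(58.0), np.float64(166.4)]
cover 3 [np.float64(57.8), np.float64(58.0), np.float64(58.0), np.float64(58.0), np.float64(58.0)]
cover 4 [None, None, None, None, None]
```

Call:
jog_arm(moves=[0, 0, 0.001, 0, 0, 0, 1, 0, 0, 0, 0, 0, 0, 1])

```text
clock: 5.55
ee_pos: [0.5072, 0.0359, 0.0524]
tool_rot: [[-0.994, 0.11, -0.0], [0.11, 0.994, -0.0], [0.0, -0.0, -1.0]]
ft_force: [-0.7, 1.0, -0.1]
grip_width: 0.0002
gripper_force: 0.0
```

Call:
jog_arm(moves=[0, 0, 0.001, 0, 0, 0, 1, 0, 0, 0, 0, 0, 0, 1])

```text
clock: 5.8
ee_pos: [0.5071, 0.0359, 0.0514]
tool_rot: [[-0.994, 0.11, -0.0], [0.11, 0.994, -0.0], [0.0, -0.0, -1.0]]
ft_force: [1.0, 0.5, -0.4]
grip_width: 0.0
gripper_force: 0.0
```

```bash
python3 chk.py
```

```text
5.8 [0.5071 0.0359 0.0514] [ 1.04  0.48 -0.36]
cover 1 [np.float64(57.8), np.float64(57.9), np.float64(57.8), np.float64(57.8), np.float64(166.5)]
cover 2 [np.float64(57.9), np.float64(57.9), np.float64(57.9), np.float64(58.0), np.float64(164.4)]
cover 3 [np.float64(57.9), np.float64(58.0), np.float64(58.0), np.float64(58.0), np.float64(58.0)]
cover 4 [None, None, None, None, None]
```

No force 6 mm below the nominal contact height, so I'll look from the side.

Run:
```python
from station import optics
from h import *
a,_=optics.capture("side");c,d=optics.capture("wrist")
A=cv2.resize(a[170:330,210:350],None,fx=4,fy=4,interpolation=3)[:600]
B=cv2.resize(c[230:340,250:390],None,fx=4,fy=4,interpolation=3)
cv2.imwrite("pics/s2.png",A);cv2.imwrite("pics/w3.png",B)
print(d[270:330:5,291].round(3),d[270:330:5,318].round(3),d[270:330:5,347].round(3))
```

```text
[0.181 0.183 0.183 0.184 0.146 0.143 0.138 0.134 0.13  0.127 0.111 0.109] [0.182 0.182 0.145 0.142 0.138 0.133 0.129 0.125 0.122 0.119 0.118 0.118] [0.181 0.184 0.183 0.183 0.147 0.142 0.139 0.136 0.    0.127 0.111 0.108]
```

View pics/s2.png

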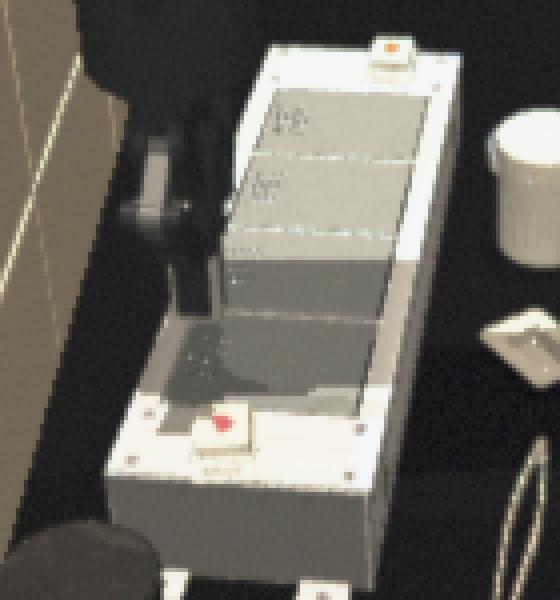

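View pics/w3.png

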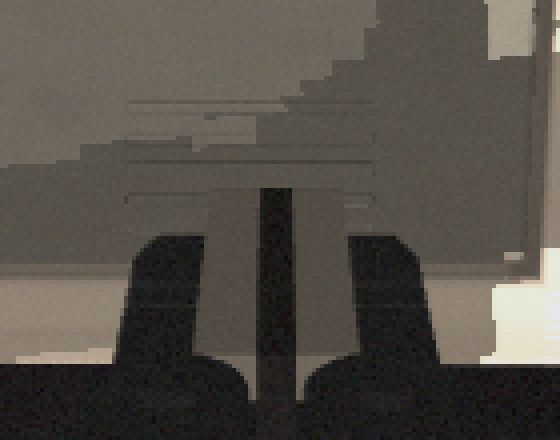

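The side view shows the fingertips over cover 1's back edge with a gap possible. I'll get the 3D position of the tips.

Run:
```python
from station import optics,read_state
from h import *
c=optics.get_calibration("wrist");_,d=optics.capture("wrist");P=cloud(d,c);s=read_state()
print(c['T'].round(3))
Q=(P-s['ee_pos'])@s['tool_rot']
for u in(291,318,347):
  for v in(276,279,282,288,295,305): print(u,v,d[v,u].round(3),P[v,u].round(4),Q[v,u].round(4))
c=optics.get_calibration("side");_,d=optics.capture("side");P=cloud(d,c);Q=(P-s['ee_pos'])@s['tool_rot']
m=(d>0)&(abs(Q[...,0])<.03)&(abs(Q[...,1])<.03)&(Q[...,2]<0.03)&(Q[...,2]>-.06)
print(np.c_[Q[m]].round(3)[::5][:60].tolist())
```

```text
[[ 0.11   0.955  0.274  0.438]
 [ 0.994 -0.105 -0.031  0.044]
 [-0.001  0.276 -0.961  0.227]
 [ 0.     0.     0.     1.   ]]
291 276 0.181 [0.507  0.0229 0.0595] [-0.0012 -0.013  -0.008 ]
291 279 0.182 [0.5089 0.0226 0.0587] [-0.0031 -0.0131 -0.0072]
291 282 0.185 [0.5112 0.0222 0.057 ] [-0.0054 -0.0132 -0.0055]
291 288 0.184 [0.5137 0.022  0.0586] [-0.0079 -0.0132 -0.0071]
291 295 0.143 [0.4994 0.0266 0.0967] [ 0.0068 -0.0101 -0.0453]
291 305 0.134 [0.4991 0.0273 0.1056] [ 0.0071 -0.0095 -0.0541]
318 276 0.183 [0.5092 0.0358 0.0576] [-0.002   0.0001 -0.0061]
318 279 0.146 [0.4961 0.0374 0.0918] [ 0.0112  0.0002 -0.0403]
318 282 0.144 [0.4963 0.0374 0.0943] [ 0.0111  0.0002 -0.0428]
318 288 0.138 [0.4961 0.0374 0.1001] [ 0.0112  0.0002 -0.0487]
318 295 0.133 [0.4961 0.0374 0.1059] [ 0.0112  0.0003 -0.0544]
318 305 0.125 [0.496  0.0374 0.1138] [ 0.0113  0.0003 -0.0623]
347 276 0.183 [0.5108 0.05   0.0576] [-0.002   0.0143 -0.0061]
347 279 0.183 [0.5124 0.0498 0.0576] [-0.0036  0.0144 -0.0061]
347 282 0.184 [0.514  0.0497 0.0576] [-0.0052  0.0144 -0.0061]
347 288 0.186 [0.5177 0.0494 0
[... 950 characters left out ...]
0.026, -0.007], [-0.001, -0.026, -0.007], [0.01, -0.028, -0.007], [0.019, -0.029, -0.007], [-0.025, -0.022, -0.006], [-0.016, -0.021, -0.007], [-0.004, -0.022, -0.008], [0.005, -0.024, -0.007], [0.015, -0.023, -0.008], [0.024, -0.026, -0.007], [-0.023, -0.019, -0.006], [-0.011, -0.019, -0.007], [-0.002, -0.021, -0.006], [0.007, -0.021, -0.007], [0.017, -0.022, -0.007], [0.026, -0.022, -0.007], [-0.021, -0.012, -0.009], [-0.009, -0.017, -0.006], [0.001, -0.017, -0.007], [0.01, -0.017, -0.008], [0.019, -0.021, -0.005], [0.028, -0.021, -0.007], [-0.017, -0.012, -0.007], [-0.006, -0.014, -0.007], [0.002, -0.018, -0.004], [0.012, -0.018, -0.005], [0.022, -0.017, -0.007], [-0.024, -0.008, -0.007]]
```

Both cameras put the real fingertips about 36 mm short of the reported TCP, so there was no contact yet. I'll descend further, checking force.

Call:
jog_arm(moves=[0, 0, 0.003, 0, 0, 0, 1, 0, 0, 0.003, 0, 0, 0, 1, 0, 0, 0.002, 0, 0, 0, 1, 0, 0, 0, 0, 0, 0, 1])

```text
clock: 6.55
ee_pos: [0.507, 0.0359, 0.0432]
tool_rot: [[-0.994, 0.109, -0.001], [0.109, 0.994, -0.0], [0.001, -0.0, -1.0]]
ft_force: [-0.7, -0.8, -0.8]
grip_width: -0.0
gripper_force: 0.0
```

Call:
jog_arm(moves=[0, 0, 0.003, 0, 0, 0, 1, 0, 0, 0.003, 0, 0, 0, 1, 0, 0, 0.002, 0, 0, 0, 1, 0, 0, 0, 0, 0, 0, 1])

```text
clock: 7.05
ee_pos: [0.5071, 0.0359, 0.0353]
tool_rot: [[-0.994, 0.11, -0.0], [0.11, 0.994, -0.0], [0.0, -0.0, -1.0]]
ft_force: [0.2, -0.2, -0.2]
grip_width: -0.0001
gripper_force: 0.0
```

```bash
python3 chk.py
python3 - <<'E'
from station import optics,read_state
from h import *
s=read_state()
for n in("side","scene"):
    c=optics.get_calibration(n);_,d=optics.capture(n);P=cloud(d,c);Q=(P-s['ee_pos'])@s['tool_rot']
    m=(d>0)&(abs(Q[...,0])<.09)&(abs(Q[...,1])<.09)&(P[...,2]>.062)&(P[...,0]<.595);Q=Q[m]
    for z in np.arange(-.18,-.02,.01):
        k=(Q[:,2]>z)&(Q[:,2]<z+.01)
        if k.sum()>3: print(n,z.round(3),k.sum(),Q[k][:,:2].min(0).round(3),Q[k][:,:2].max(0).round(3))
E
```

```text
7.05 [0.5071 0.0359 0.0353] [ 0.16 -0.16 -0.24]
cover 1 [np.float64(57.8), np.float64(57.8), np.float64(57.8), np.float64(57.9), np.float64(150.0)]
cover 2 [np.float64(57.9), np.float64(57.9), np.float64(57.9), np.float64(58.0), np.float64(146.0)]
cover 3 [np.float64(4.3), np.float64(57.9), np.float64(58.0), np.float64(57.9), np.float64(58.0)]
cover 4 [None, None, None, None, None]
side -0.18 250 [-0.032 -0.003] [0.038 0.039]
side -0.17 191 [-0.035  0.001] [0.038 0.039]
side -0.16 80 [-0.01  0.02] [0.012 0.04 ]
side -0.15 128 [-0.019 -0.01 ] [0.02  0.044]
side -0.14 194 [-0.019 -0.019] [0.021 0.053]
side -0.13 192 [-0.017 -0.016] [0.02  0.063]
side -0.12 117 [-0.017 -0.055] [0.018 0.061]
side -0.11 112 [-0.015 -0.044] [0.018 0.053]
side -0.1 56 [-0.011 -0.043] [0.017 0.045]
side -0.09 71 [-0.01  -0.028] [0.014 0.037]
side -0.08 23 [ 0.003 -0.026] [0.014 0.029]
side -0.07 49 [-0.009 -0.008] [0.012 0.015]
side -0.06 63 [-0.011 -0.007] [0.012 0.016]
side -0.05 54 [-0.009 -0.002] [0.012 0.014]
side -0.04 194 [-0.009 -0.008] [0.035 0.077]
side -0.03 75 [0.005 0.039] [0.037 0.079]
scene -0.18 178 [-0.026 -0.039] [0.038 0.018]
scene -0.17 114 [-0.019 -0.039] [0.037 0.018]
scene -0.16 52 [-0.009 -0.041] [ 0.011 -0.021]
scene -0.15 101 [-0.01  -0.043] [0.02  0.017]
scene -0.14 149 [-0.006 -0.06 ] [0.02 0.02]
scene -0.13 238 [-0.012 -0.063] [0.02  0.061]
scene -0.12 136 [-0.011 -0.061] [0.018 0.057]
scene -0.11 127 [-0.014 -0.052] [0.018 0.053]
scene -0.1 97 [-0.014 -0.044] [0.016 0.048]
scene -0.09 117 [-0.013 -0.036] [0.013 0.035]
scene -0.08 32 [ 0.006 -0.024] [0.013 0.027]
scene -0.07 37 [ 0.001 -0.014] [0.011 0.012]
scene -0.06 43 [-0.007 -0.015] [0.012 0.012]
scene -0.05 43 [-0.007 -0.015] [0.012 0.013]
scene -0.04 138 [ 0.005 -0.008] [0.034 0.072]
scene -0.03 52 [-0.022 -0.079] [0.084 0.077]
```

The fingers are slim up to about 130 mm above the tips, so clearance is good. Continuing down.

Call:
jog_arm(moves=[0, 0, 0.003, 0, 0, 0, 1, 0, 0, 0.003, 0, 0, 0, 1, 0, 0, 0.002, 0, 0, 0, 1, 0, 0, 0, 0, 0, 0, 1])

```text
clock: 7.7
ee_pos: [0.507, 0.0359, 0.0272]
tool_rot: [[-0.994, 0.11, -0.001], [0.11, 0.994, -0.0], [0.001, -0.0, -1.0]]
ft_force: [0.4, 0.4, 0.4]
grip_width: -0.0
gripper_force: 0.0
```

Call:
jog_arm(moves=[0, 0, 0.001, 0, 0, 0, 1, 0, 0, 0.001, 0, 0, 0, 1, 0, 0, 0, 0, 0, 0, 1])

```text
clock: 8.07
ee_pos: [0.5072, 0.0359, 0.0254]
tool_rot: [[-0.994, 0.11, -0.0], [0.11, 0.994, -0.0], [0.0, -0.0, -1.0]]
ft_force: [-0.3, 0.7, -0.3]
grip_width: 0.0001
gripper_force: 0.0
```

Call:
jog_arm(moves=[0, 0, 0.001, 0, 0, 0, 1, 0, 0, 0, 0, 0, 0, 1])

```text
clock: 8.32
ee_pos: [0.5074, 0.0359, 0.0246]
tool_rot: [[-0.994, 0.11, 0.0], [0.11, 0.994, 0.0], [-0.0, 0.0, -1.0]]
ft_force: [0.1, 0.5, 1.0]
grip_width: -0.0001
gripper_force: 0.7
```

Call:
jog_arm(moves=[0, 0, 0.001, 0, 0, 0, 1, 0, 0, 0, 0, 0, 0, 1])

```text
clock: 8.57
ee_pos: [0.5074, 0.0359, 0.0239]
tool_rot: [[-0.994, 0.11, 0.0], [0.11, 0.994, 0.0], [-0.0, 0.0, -1.0]]
ft_force: [-2.0, -0.1, 6.3]
grip_width: -0.0002
gripper_force: 3.3
```

```bash
python3 chk.py
```

```text
8.575 [0.5074 0.0359 0.0239] [-2.03 -0.13  6.32]
cover 1 [np.float64(57.8), np.float64(57.0), np.float64(57.0), np.float64(57.0), np.float64(138.7)]
cover 2 [np.float64(57.9), np.float64(57.9), np.float64(57.9), np.float64(58.0), np.float64(128.9)]
cover 3 [np.float64(4.1), None, None, np.float64(57.9), np.float64(58.0)]
cover 4 [None, None, None, None, None]
```

Contact came at TCP z ≈ 0.0247. At 6.3 N cover 1 sank straight by 0.8 mm, so it's clipped. Next is cover 2.

Call:
jog_arm(moves=[0, 0, -0.01, 0, 0, 0, 1, 0, 0, -0.01, 0, 0, 0, 1, 0, -0.0375, 0, 0, 0, 0, 1, 0, -0.0375, 0, 0, 0, 0, 1, 0, 0, 0.01, 0, 0, 0, 1, 0, 0, 0.007, 0, 0, 0, 1, 0, 0, 0, 0, 0, 0, 1])

```text
clock: 9.5
ee_pos: [0.4986, -0.0374, 0.0259]
tool_rot: [[-0.994, 0.108, -0.002], [0.108, 0.994, 0.0], [0.002, 0.0, -1.0]]
ft_force: [0.3, 0.2, -0.8]
grip_width: 0.0005
gripper_force: 0.0
```

Call:
jog_arm(moves=[0, 0, 0.001, 0, 0, 0, 1, 0, 0, 0.001, 0, 0, 0, 1, 0, 0, 0, 0, 0, 0, 1])

```text
clock: 9.88
ee_pos: [0.4993, -0.0382, 0.0247]
tool_rot: [[-0.994, 0.109, 0.0], [0.109, 0.994, 0.0], [-0.0, 0.0, -1.0]]
ft_force: [0.6, 1.4, 0.6]
grip_width: -0.0001
gripper_force: 0.4
```

Call:
jog_arm(moves=[0, 0, 0.001, 0, 0, 0, 1, 0, 0, 0, 0, 0, 0, 1])

```text
clock: 10.12
ee_pos: [0.4993, -0.0383, 0.0239]
tool_rot: [[-0.994, 0.109, 0.0], [0.109, 0.994, 0.001], [-0.0, 0.001, -1.0]]
ft_force: [-2.2, 2.3, 6.0]
grip_width: -0.0
gripper_force: 3.0
```

```bash
python3 chk.py
```

```text
10.125 [ 0.4993 -0.0383  0.0239] [-2.2   2.28  6.  ]
cover 1 [np.float64(57.7), np.float64(57.8), np.float64(57.7), np.float64(57.8), np.float64(136.2)]
cover 2 [np.float64(57.8), np.float64(57.1), np.float64(57.1), np.float64(57.1), np.float64(139.0)]
cover 3 [np.float64(57.9), np.float64(57.9), np.float64(57.9), np.float64(57.9), np.float64(135.7)]
cover 4 [np.float64(4.0), None, np.float64(57.9), np.float64(58.1), np.float64(58.1)]
```

Cover 2 also sank straight, so it's clipped. Next is cover 3.

Call:
jog_arm(moves=[0, 0, -0.01, 0, 0, 0, 1, 0, 0, -0.01, 0, 0, 0, 1, 0, -0.036, 0, 0, 0, 0, 1, 0, -0.036, 0, 0, 0, 0, 1, 0, 0, 0.01, 0, 0, 0, 1, 0, 0, 0.007, 0, 0, 0, 1, 0, 0, 0, 0, 0, 0, 1])

```text
clock: 11.05
ee_pos: [0.4908, -0.1089, 0.0258]
tool_rot: [[-0.994, 0.108, -0.002], [0.108, 0.994, 0.0], [0.002, 0.0, -1.0]]
ft_force: [-0.5, -0.7, 0.1]
grip_width: 0.0001
gripper_force: 0.0
```

Call:
jog_arm(moves=[0, 0, 0.001, 0, 0, 0, 1, 0, 0, 0.001, 0, 0, 0, 1, 0, 0, 0, 0, 0, 0, 1])

```text
clock: 11.42
ee_pos: [0.4914, -0.1098, 0.0247]
tool_rot: [[-0.994, 0.109, 0.0], [0.109, 0.994, 0.0], [-0.0, 0.0, -1.0]]
ft_force: [-0.1, 0.5, 1.2]
grip_width: -0.0002
gripper_force: 0.4
```

Call:
jog_arm(moves=[0, 0, 0.001, 0, 0, 0, 1, 0, 0, 0, 0, 0, 0, 1])

```text
clock: 11.68
ee_pos: [0.4915, -0.1099, 0.0239]
tool_rot: [[-0.994, 0.109, 0.001], [0.109, 0.994, 0.0], [-0.0, 0.001, -1.0]]
ft_force: [-1.7, 2.5, 6.3]
grip_width: 0.0003
gripper_force: 3.1
```

```bash
python3 chk.py
```

```text
11.675 [ 0.4915 -0.1099  0.0239] [-1.69  2.52  6.32]
cover 1 [np.float64(3.8), np.float64(57.3), np.float64(57.6), np.float64(57.7), np.float64(57.7)]
cover 2 [np.float64(57.7), np.float64(57.7), np.float64(57.7), np.float64(57.8), np.float64(136.3)]
cover 3 [np.float64(57.8), np.float64(57.1), np.float64(57.1), np.float64(57.1), np.float64(139.0)]
cover 4 [np.float64(57.9), np.float64(58.0), np.float64(58.0), np.float64(58.1), np.float64(135.8)]
```

Cover 3 is clipped. Now cover 4, pressed a little deeper to confirm that it rocks.

Call:
jog_arm(moves=[0, 0, -0.01, 0, 0, 0, 1, 0, 0, -0.01, 0, 0, 0, 1, 0, -0.036, 0, 0, 0, 0, 1, 0, -0.036, 0, 0, 0, 0, 1, 0, 0, 0.01, 0, 0, 0, 1, 0, 0, 0.007, 0, 0, 0, 1, 0, 0, 0, 0, 0, 0, 1])

```text
clock: 12.6
ee_pos: [0.4829, -0.1803, 0.0258]
tool_rot: [[-0.994, 0.108, -0.002], [0.108, 0.994, 0.001], [0.002, 0.001, -1.0]]
ft_force: [-0.7, -0.6, -0.2]
grip_width: -0.0
gripper_force: 0.0
```

Call:
jog_arm(moves=[0, 0, 0.001, 0, 0, 0, 1, 0, 0, 0.001, 0, 0, 0, 1, 0, 0, 0, 0, 0, 0, 1])

```text
clock: 12.98
ee_pos: [0.4835, -0.1815, 0.0247]
tool_rot: [[-0.994, 0.109, 0.0], [0.109, 0.994, 0.0], [-0.0, 0.0, -1.0]]
ft_force: [0.0, 0.3, 0.7]
grip_width: -0.0
gripper_force: 0.2
```

Call:
jog_arm(moves=[0, 0, 0.001, 0, 0, 0, 1, 0, 0, 0, 0, 0, 0, 1])

```text
clock: 13.22
ee_pos: [0.4838, -0.1816, 0.0237]
tool_rot: [[-0.994, 0.109, 0.001], [0.109, 0.994, -0.0], [-0.001, 0.0, -1.0]]
ft_force: [1.6, 1.2, 1.5]
grip_width: -0.0001
gripper_force: 1.0
```

```bash
python3 chk.py
```

```text
13.225 [ 0.4838 -0.1816  0.0237] [1.64 1.23 1.55]
cover 1 [None, None, None, None, None]
cover 2 [np.float64(3.7), None, np.float64(57.6), np.float64(57.7), np.float64(57.7)]
cover 3 [np.float64(57.7), np.float64(57.8), np.float64(57.7), np.float64(57.8), np.float64(135.9)]
cover 4 [np.float64(57.8), np.float64(61.3), np.float64(60.2), np.float64(58.7), np.float64(138.9)]
```

Cover 4's front edge rose 3 mm at only 1.5 N, so cover 4 is the hatch. I'll push its back edge down.

Call:
jog_arm(moves=[0, 0, 0.002, 0, 0, 0, 1, 0, 0, 0.002, 0, 0, 0, 1, 0, 0, 0.002, 0, 0, 0, 1, 0, 0, 0.002, 0, 0, 0, 1, 0, 0, 0, 0, 0, 0, 1])

```text
clock: 13.9
ee_pos: [0.4829, -0.1819, 0.0152]
tool_rot: [[-0.994, 0.11, -0.001], [0.11, 0.994, -0.0], [0.001, -0.0, -1.0]]
ft_force: [3.8, 0.9, 1.1]
grip_width: -0.0002
gripper_force: 1.1
```

Call:
jog_arm(moves=[0, 0, 0.002, 0, 0, 0, 1, 0, 0, 0.002, 0, 0, 0, 1, 0, 0, 0.002, 0, 0, 0, 1, 0, 0, 0, 0, 0, 0, 1])

```text
clock: 14.4
ee_pos: [0.4828, -0.1819, 0.0091]
tool_rot: [[-0.994, 0.11, -0.001], [0.11, 0.994, -0.0], [0.001, -0.0, -1.0]]
ft_force: [0.8, -1.2, 0.4]
grip_width: 0.0
gripper_force: 0.3
```

Call:
jog_arm(moves=[0, 0, 0.002, 0, 0, 0, 1, 0, 0, 0.002, 0, 0, 0, 1, 0, 0, 0.001, 0, 0, 0, 1, 0, 0, 0, 0, 0, 0, 1])

```text
clock: 14.9
ee_pos: [0.4831, -0.1817, 0.0043]
tool_rot: [[-0.994, 0.109, -0.0], [0.109, 0.994, 0.0], [0.0, -0.0, -1.0]]
ft_force: [0.8, -0.4, 0.2]
grip_width: -0.0
gripper_force: 0.4
```

```bash
cat > ang.py <<'E'
from station import read_state, optics
from h import *
y=np.array([.109,.994]);x=np.array([.994,-.109]);C=np.array([.465,-.071])
s=read_state();print(s['clock'],s['ee_pos'].round(4),s['ft_force'].round(2))
for n in("scene","side","wrist"):
    c=optics.get_calibration(n);p,d=optics.capture(n);P=cloud(d,c);cv2.imwrite(f"pics/a_{n}.png",p)
    a=(P[...,:2]-C)@x;b=(P[...,:2]-C)@y;z=P[...,2]
    m=(d>0)&(a>-.045)&(a<.016)&(abs(b+.108)<.03)&(z>.061)&(z<.12)
    A,Z=a[m]*1000,z[m]*1000
    if m.sum()<20: print(n,m.sum());continue
    vx,vy,x0,y0=cv2.fitLine(np.c_[A,Z].astype(np.float32),cv2.DIST_HUBER,0,.01,.01).ravel()
    print(n,m.sum(),"deg",np.degrees(np.arctan2(abs(vy),abs(vx))).round(1),"a",np.percentile(A,[2,98]).round(1),"z",np.percentile(Z,[2,98]).round(1))
E
python3 ang.py
```

```text
14.9 [ 0.4831 -0.1817  0.0043] [ 0.82 -0.4   0.22]
scene 286 deg 72.2 a [-11.3  15.4] z [ 63.3 118. ]
side 100 deg 27.6 a [-11.6  15.6] z [ 64.5 118.9]
wrist 14389 deg 30.2 a [-11.4  14.3] z [ 98.9 119.5]
```

Call:
jog_arm(moves=[0.001, 0, 0, 0, 0, 0, 1, 0.001, 0, 0, 0, 0, 0, 1, 0, 0, 0, 0, 0, 0, 1])

```text
clock: 15.42
ee_pos: [0.4813, -0.1815, 0.0046]
tool_rot: [[-0.994, 0.109, 0.0], [0.109, 0.994, -0.0], [-0.0, -0.0, -1.0]]
ft_force: [3.0, 0.1, -0.8]
grip_width: 0.0003
gripper_force: 1.1
```

Call:
jog_arm(moves=[0.001, 0, 0, 0, 0, 0, 1, 0, 0, 0, 0, 0, 0, 1])

```text
clock: 15.68
ee_pos: [0.4806, -0.1814, 0.0046]
tool_rot: [[-0.994, 0.109, 0.001], [0.109, 0.994, -0.0], [-0.001, -0.0, -1.0]]
ft_force: [4.1, 0.4, -2.7]
grip_width: -0.0001
gripper_force: 1.7
```

Call:
jog_arm(moves=[0.001, 0, 0, 0, 0, 0, 1, 0, 0, 0, 0, 0, 0, 1])

```text
clock: 15.92
ee_pos: [0.4805, -0.1814, 0.0048]
tool_rot: [[-0.994, 0.109, 0.002], [0.109, 0.994, -0.001], [-0.002, -0.0, -1.0]]
ft_force: [5.7, 0.1, -2.0]
grip_width: -0.0002
gripper_force: 3.0
```

The motion has stalled with rising force, so it's probably at the stop. One more small push, then a look.

Call:
jog_arm(moves=[0.001, 0, 0, 0, 0, 0, 1, 0, 0, 0, 0, 0, 0, 1])

```text
clock: 16.18
ee_pos: [0.4804, -0.1814, 0.0051]
tool_rot: [[-0.994, 0.109, 0.004], [0.109, 0.994, -0.001], [-0.004, -0.001, -1.0]]
ft_force: [9.8, -1.3, -4.4]
grip_width: 0.0
gripper_force: 4.1
```

```bash
python3 ang.py
python3 - <<'E'
import cv2
p=cv2.imread("pics/a_scene.png")[190:320,310:450];cv2.imwrite("pics/a1.png",cv2.resize(p,None,fx=4,fy=4,interpolation=3))
E
```

```text
16.175 [ 0.4804 -0.1814  0.0051] [ 9.79 -1.33 -4.43]
scene 490 deg 82.7 a [-4.  15.7] z [ 63.  118.6]
side 133 deg 82.5 a [-4.2 15.8] z [ 65.3 118.2]
wrist 23609 deg 84.2 a [-4.2 15.7] z [ 65.7 119.3]
```

View pics/a1.png

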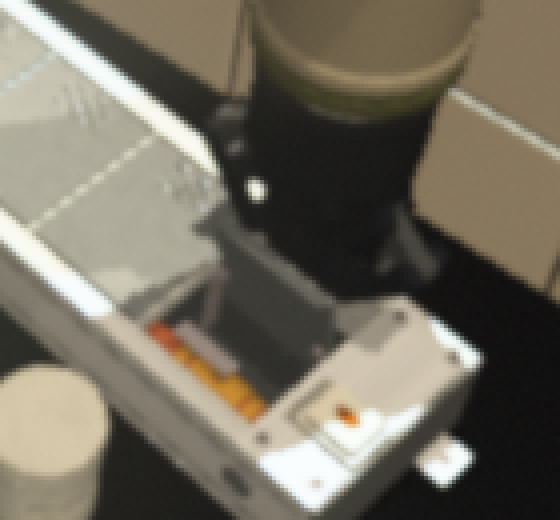

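The scene crop shows the hatch standing up at (280,280), with the valve compartment visible and the cassette untouched. The front edge is at a ≈ −4 mm, as expected at the 1.35 rad stop. I'll back off and retract upward.

Call:
jog_arm(moves=[-0.002, 0, 0, 0, 0, 0, 1, -0.002, 0, 0, 0, 0, 0, 1, -0.001, 0, 0, 0, 0, 0, 1, 0, 0, 0, 0, 0, 0, 1, 0, 0, -0.005, 0, 0, 0, 1, 0, 0, -0.01, 0, 0, 0, 1, 0, 0, -0.02, 0, 0, 0, 1, 0, 0, -0.03, 0, 0, 0, 1, 0, 0, -0.03, 0, 0, 0, 1, 0, 0, -0.03, 0, 0, 0, 1, 0, 0, -0.03, 0, 0, 0, 1, 0, 0, 0, 0, 0, 0, 1])

```text
clock: 17.82
ee_pos: [0.4848, -0.1825, 0.1627]
tool_rot: [[-0.994, 0.11, 0.005], [0.11, 0.994, -0.001], [-0.005, -0.0, -1.0]]
ft_force: [-0.3, -0.5, -0.5]
grip_width: 0.0003
gripper_force: 0.0
```

```bash
python3 ang.py
python3 - <<'E'
import cv2,numpy as np
p=cv2.imread("pics/a_scene.png")[120:340,180:450];q=cv2.imread("pics/a_side.png")[160:380,200:400]
cv2.imwrite("pics/f.png",cv2.resize(np.hstack([p,q]),None,fx=1.7,fy=1.7,interpolation=3))
E
```

```text
17.825 [ 0.4848 -0.1825  0.1627] [-0.34 -0.52 -0.54]
scene 314 deg 77.1 a [-4.5  8.7] z [ 61.8 106.2]
side 58 deg 77.5 a [-4.5  7.4] z [ 62.2 106. ]
wrist 1226 deg 71.6 a [-3.7  9.4] z [ 73.3 105.6]
```

View pics/f.png

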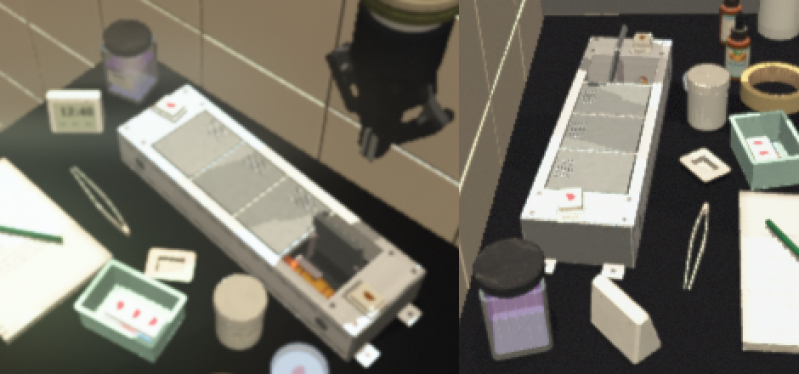

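The hatch stands at about 77.3° (1.35 rad) at picture position (340,245), the arm is clear, and everything else is in place. I'll hand it in.

```bash
python3 -c "
from station import arm
print(arm.job_done())"
```

```text
the job is handed in; nothing more can be done
None
```

The hatch is cover 4 (the rightmost): covers 1–3 sank straight when pressed, and cover 4 rocked, so I pushed it to its 1.35 rad stop, where it stands open by itself; nothing else was moved, and I handed the job in at about 18 s.

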